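# Offer up a test-fixture lid to its hinge

## Robot

A 7-joint arm with a two-finger parallel gripper is mounted at the origin on the work surface. World frame = base frame: x ahead of the robot, y to its left, z up, the work surface at z = 0. Lengths are in m, angles in rad, forces in N, time in s.
With the tool pointing down it reaches from about 0.425 to 0.95 m from the base axis. Payload 4.7 kg.
Tool frame: the origin (TCP) lies midway between the tips of the shut fingers; the grasp point (between the pads) lies r.pinch_z behind it (r.pinch_z is the distance from the TCP to the grasp point, in m); z points along the fingers, y is the line along which they close (so a half turn about z gives the same grasp; the last joint's range is limited). The gripper opens to 87 mm and grips with 3 to 60 N. Pads are 19 mm wide; open, the fingers measure 117 mm over their backs; the gripper's body (75 mm by 190 mm) begins 51 mm behind the grasp point.
Start: joints at [1.265, 0.469, -0.049, 1.532, 0.024, 1.141, -0.082], TCP at [0.185, -0.649, 0.223] pointing down, gripper open.
Joint ranges: [-2.59, 2.59], [-0.33, 1.99], [-1.39, 1.29], [0.1, 2.45], [-1.04, 4.18], [0.21, 1.99], [-2.66, 2.66]. Speed limits (rad/s): [2.57, 2.57, 3.14, 3.14, 3.14, 3.14, 3.14].

## Interface

Orientations are given as a rotation vector (axis times angle).
In Python, from station import r gives the robot as it stands.
- The arm moves only by the tool arm_command, never from a script. Its argument "commands" is a list that holds one entry, the list of rows, each a list of 7 numbers: the turn, a rotation vector about the tool's x, y, z in rad, then the shift along the tool's x, y, z in cm, then the closure, from 0 (fully open) to 1 (shut). In form: [[[ax, ay, az, x, y, z, hand], ...]]. A call has 1 to 20 rows; each row shifts and turns the commanded pose from where the row before left it, along the tool's axes as they then stand; what a row does not reach is not made up. A row lasts 1/8 s, in which the tool goes at most 62.5 mm and 10.7 degrees, less where a joint would pass 70% of its speed; a pose out of reach is approached as far as the arm can. A call with a gripper value outside its range is refused whole. The fingers move at their own pace and stop on an object; the grip force is fixed at half the most. Time passes only in rows, so rows that do not move let the fingers close. It gives the time, the measured TCP pose, the force, the opening and the grip force at its end, in the units of the state.
- r.get_state(): the state, without advancing time (a new reading comes with each control period).
- r.grab_frame(name): name is "side" or "top"; returns a dict with "pixels" (420x560x3 uint8, red, green, blue), "fx", "fy", "cx", "cy" (pixels), "k1" (the pictures are not rectified: a ray, as slopes to the right and down, at radius r is drawn at 1 + k1 r^2 times it, then the intrinsics apply), "R" (3x3) and "t" (3): a world point X has camera coordinates R X + t. Camera axes: x right, y down, z forward; pixel columns grow to the right and rows downward; lengths in m; the calibration is good to about 2 mm. A picture is of the moment at which its call begins. There is no depth.
- r.close_job(): hands the job in; it is judged then, once.
The state is a dict: "time": time; "q": joint angles; "dq": joint speeds; "tau": joint torques, N m; "ee_pos": TCP position; "tcp_rot": TCP orientation; "force": force on the tool from outside, world axes, zero at the start; "wrist_torque": the same for the moment, N m; "grip_width": finger opening in m; "grip_force": force on a finger pad.
Only numpy, scipy, OpenCV 4.12 (cv2) and the standard library are available. Lean on these libraries where they do the work, as an engineer would, in place of code of your own. Each camera call takes 0.05 s, during which the arm holds its last target. There are 200 camera calls.

## Task

The lid of the board test fixture has to go back on its hinge. Draw the hinge pin sideways out of the fixture's two knuckles and lay it to rest in the pair of notches at the fixture's side, then pick up the loose lid, bring its single knuckle down between the two fixed ones, level over the board, so that all the holes line up for the pin. Finish while still holding the lid there, still and carried by the gripper alone, not leaning on the fixture, and leave the other things on the bench where they are.

Things in the scene. Friction and masses are not known exactly. Their poses are not given: they have to be found in the camera images.
- fixture: Test fixture, fixed: black base plate 190 (x, centred) x 195 (y -135 to +60) x 14 mm. Origin at bench level, under where the lid's origin belongs; z up. Hinge on its +x side, notched rest on its -y side. A green circuit board with parts up to 30 mm above the bench lies at x -70 to +30, y -38 to +38 mm.
- hinge_axis (a point): On the axis of the two fixed aluminium knuckles, midway: fixture (62, 0, 58) mm, axes as the fixture's. Knuckles: tubes 20 mm outside, 10 mm bores along y, at y -28 to -14 and +14 to +28 mm on 16 mm wide stems; the 28 mm gap between them is open from above down to 18 mm over the bench.
- notch (a point): Place for the middle of the parked pin's shaft: fixture (-10, -105, 50) mm, axes as the fixture's. Two aluminium cheeks, 44 mm wide in x, 8 mm thick, stand at y +20 and -20 mm from it, each with a notch 14 mm wide, open upward, floor 4 mm below and top 10 mm above this point. The pin lies across both along y, grip to -y.
- pin: Loose hinge pin, 45 g, at the start through both fixed knuckles, grip on the fixture's -y side; slides freely (1 mm slack all round), comes out towards -y after 60 to 72 mm. Origin on its axis where shaft meets grip. Steel shaft 8 mm thick, 72 mm long to +y; white flat grip 14 (x) x 30 (y) x 22 (z) mm, from the origin to -y, centred on the axis.
- pin_mid (a point): Middle of the pin's shaft, on its axis, 36 mm along +y from the pin's origin.
- pin_tip (a point): Tip of the pin's shaft, 72 mm along +y from the pin's origin.
- lid: Loose lid, 0.2 kg, flat on the bench: grey plate 99 (x -55 to +44) x 90 (y) x 6 mm, origin on its underside, z up. One aluminium knuckle (tube 20 mm outside, 20 mm long, 10 mm bore along y) on a tongue at the +x edge. Handle rib on top, 60 (x) x 12 (y) mm, up to 36 mm above the underside, centred at x -8 mm, near the centre of mass.
- lid_bore (a point): Centre of the lid knuckle's bore: lid (62, 0, 10) mm, axes as the lid's. With the holes in line it coincides with hinge_axis and the lid's axes are parallel to the fixture's (4 mm play on each side in the gap).
- lid_handle (a point): Middle of the top edge of the lid's handle rib: lid (-8, 0, 36) mm. Pinch it across the lid's y from above.
- loupe: Bystander: upright black loupe, 36 mm diameter, 42 mm tall; origin under its centre.
- spool: Bystander: white solder spool, 52 mm diameter, 44 mm tall; origin under its centre.
- screwdriver: Bystander: screwdriver lying on the bench, about 200 mm long; its x runs along it to the tip.
- tray: Bystander: black parts tray 90 x 140 x 30 mm; origin under its centre.

How it is judged:
By the outcome, as a careful person would: the job done as asked, in the order asked, and still so for the second after the job is handed in, while the arm keeps its last pose, push and grip.
It also fails if it takes over 62 s, if anything falls off the work surface, if the arm or the gripper's body presses on something with over 40 N, if the wrist force passes 120 N, or if a joint passes its speed limit or range.

## Working session

There is one attempt and no reset: what is moved stays moved. The work goes in short steps, Python scripts to look and compute and a tool call to move; the robot and the scene stay as the last step left them, time stands still between calls to the robot, and variables do not carry over. Pictures are saved under pics/ and viewed, at most 10 in all, crops included, and the job is handed in when it is done.

Besides the shell and the picture viewer there is one more tool, called after "Call:" as a command line: name --argument value ..., lists and objects as JSON in quotes. arm_command: Moves the arm, as the interface text tells. Its arguments: {"type":"object","properties":{"commands":{"type":"array","items":{"type":"array","items":{"type":"array","items":{"type":"number"}}}}},"required":["commands"]}

```bash
mkdir -p pics; ls; cat > h.py <<'E'
import numpy as np, cv2, json
from scipy.spatial.transform import Rotation as Ro
from station import r
np.set_printoptions(precision=4,suppress=True)
def grab(n,save=None):
    f=r.grab_frame(n)
    if save: cv2.imwrite('pics/'+save,f['pixels'][:,:,::-1])
    return f
def cam(f):
    return np.array([[f['fx'],0,f['cx']],[0,f['fy'],f['cy']],[0,0,1.]]),np.array([f['k1'],0,0,0.]),np.array(f['R']),np.array(f['t'])
def proj(f,X):
    K,d,R,t=cam(f); return cv2.projectPoints(np.atleast_2d(np.array(X,float)),cv2.Rodrigues(R)[0],t,K,d)[0][:,0]
def ray(f,uv):
    K,d,R,t=cam(f); p=cv2.undistortPoints(np.array(uv,float).reshape(-1,1,2),K,d)[:,0]
    return -R.T@t, np.c_[p,np.ones(len(p))]@R
def onz(f,uv,z):
    c,D=ray(f,uv); return c+D*((z-c[2])/D[:,2])[:,None]
def tri(fs,uvs):
    A=np.zeros((3,3));b=np.zeros(3)
    for f,u in zip(fs,uvs):
        c,D=ray(f,u);D=D[0]/np.linalg.norm(D[0]);P=np.eye(3)-np.outer(D,D);A+=P;b+=P@c
    return np.linalg.solve(A,b)
E
python3 - <<'E'
from h import *
for n in ('top','side'):
    f=grab(n,n+'0.png'); K,d,R,t=cam(f); print(n,f['fx'],f['k1'],-R.T@t,R[2])
s=r.get_state(); print(s, r.pinch_z)
E
```

```text
pics
top 502.5905330682354 -0.13214969656852604 [ 0.4549 -0.0558  1.2404] [ 0.1549  0.0018 -0.9879]
side 391.34929288153404 0.031696559216006226 [0.2906 0.4798 0.5437] [ 0.415  -0.6715 -0.6139]
{'time': 0.1, 'q': array([ 1.2651,  0.4694, -0.0486,  1.5335,  0.0241,  1.141 , -0.0823]), 'dq': array([-0.0005, -0.0014,  0.0006, -0.0032, -0.0017,  0.0013,  0.0013]), 'tau': array([  0.0005, -50.9173,  -0.0814, -23.683 ,  -0.0615,   0.0344,
         0.    ]), 'ee_pos': array([ 0.1843, -0.6488,  0.2216]), 'tcp_rot': array([-3.1099, -0.4332,  0.0004]), 'force': array([ 0.3835, -0.6535, -0.3627]), 'wrist_torque': array([-0.0288, -0.019 ,  0.0618]), 'grip_force': 0.0, 'grip_width': 0.0868282692271322} 0.0187
```

View pics/top0.png

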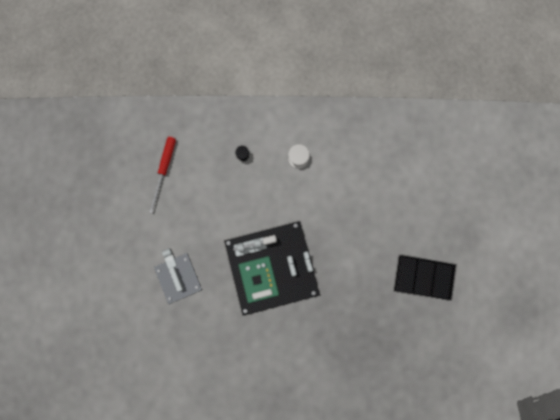

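View pics/side0.png

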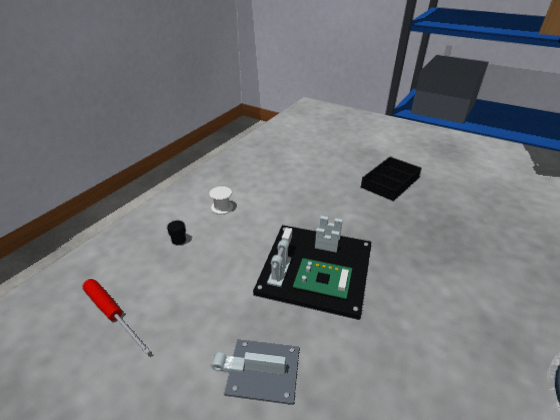

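The top view shows the fixture's black plate with corners near (225,239), (300,222), (319,296) and (242,315). Its hinge is along the upper edge with the pin grip at about (275,240), and the cheeks are at (292,266) and (308,262). The lid is at (178,278) with its knuckle at (168,254). The bystanders are well clear. The side view shows the same, with the fixture around (315,270) and the lid at (263,370).

```bash
cat > m.py <<'E'
from h import *
def quad(f,mask,z):
    c=max(cv2.findContours(mask,cv2.RETR_EXTERNAL,cv2.CHAIN_APPROX_NONE)[0],key=cv2.contourArea)
    P=onz(f,c[:,0].astype(float),z)[:,:2]
    (cx,cy),(w,h),a=cv2.minAreaRect((P*1000).astype(np.float32)); return cx,cy,w,h,a,c
f=grab('top'); g=grab('side')
hsv=cv2.cvtColor(f['pixels'],cv2.COLOR_RGB2HSV)
# fixture: dark + closing
m=((hsv[...,2]<50)*255).astype(np.uint8); m[:,380:]=0;m[:210]=0;m[:,:210]=0
m=cv2.morphologyEx(m,cv2.MORPH_CLOSE,np.ones((5,5)))
q=quad(f,m,.014); print('plate',q[:5],cv2.boundingRect(q[5]))
gm=cv2.inRange(hsv,(50,60,30),(90,255,255)); gm=cv2.morphologyEx(gm,cv2.MORPH_CLOSE,np.ones((9,9)))
q=quad(f,gm,.018); print('board',q[:5])
for y,x in ((270,262),(290,190),(275,160),(300,150)): print(f['pixels'][y,x],hsv[y,x])
cs=[]
for fr,(x,y,w,h) in ((f,(215,215,110,105)),(f,(140,240,70,70)),(g,(250,210,130,110)),(g,(200,330,110,80))):
    k=cv2.resize(fr['pixels'][y:y+h,x:x+w],(400,300),interpolation=cv2.INTER_CUBIC); cs.append(k)
cv2.imwrite('pics/crops.png',np.vstack([np.hstack(cs[:2]),np.hstack(cs[2:])])[:,:,::-1])
E
python3 m.py
```

```text
plate (503.103271484375, -17.920249938964844, 183.4600830078125, 188.66903686523438, 15.404557228088379) (227, 223, 92, 90)
board (474.6676025390625, 14.308891296386719, 100.54253387451172, 80.50715637207031, 14.849629402160645)
[ 68 115  92] [ 75 104 115]
[119 122 126] [107  14 126]
[121 124 128] [107  14 128]
[140 139 136] [ 23   7 140]
```

View pics/crops.png

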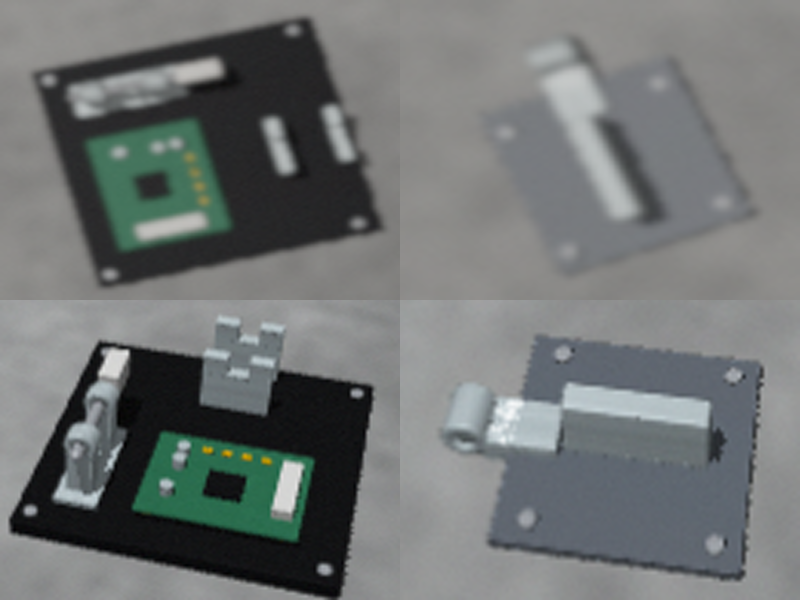

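```bash
cat > m2.py <<'E'
from h import *
def blob(f,uv,rad=4):
    x,y=map(int,np.round(uv)); p=f['pixels'][y-rad:y+rad+1,x-rad:x+rad+1].astype(float).mean(2)
    w=np.clip(p-np.percentile(p,60)-0.35*(p.max()-np.percentile(p,60)),0,None); Y,X=np.mgrid[y-rad:y+rad+1,x-rad:x+rad+1]
    return np.array([(w*X).sum(),(w*Y).sum()])/w.sum()
def rigid(A,B): # 2D: B = R A + t
    a=A.mean(0);b=B.mean(0);th=np.arctan2(*(lambda M:(M[0,1]-M[1,0],M[0,0]+M[1,1]))((A-a).T@(B-b)))
    R=np.array([[np.cos(th),-np.sin(th)],[np.sin(th),np.cos(th)]]); t=b-R@a
    return th,t,np.linalg.norm((A@R.T+t)-B,axis=1)
f=grab('top'); g=grab('side')
T=[np.array(p) for p in ((215+48/3.636,215+80/2.857),(215+293/3.636,215+30/2.857),(215+110/3.636,215+275/2.857),(215+358/3.636,215+223/2.857))]
S=[np.array(p) for p in ((250+30/3.077,210+210/2.727),(250+103/3.077,210+48/2.727),(250+325/3.077,210+270/2.727),(250+357/3.077,210+93/2.727))]
Pt=np.array([onz(f,blob(f,p),.015)[0] for p in T]); Ps=np.array([onz(g,blob(g,p,3),.015)[0] for p in S])
print('fix screws top',Pt[:,:2]*1e3,'\nside',Ps[:,:2]*1e3)
C=lambda P:P[:,:2].mean(0)*1e3
def yaw(P): # order: (+x+y),(+x-y),(-x+y),(-x-y)
    v=P[0]-P[1]+P[2]-P[3]; u=P[0]-P[2]+P[1]-P[3]; return np.degrees([np.arctan2(-v[0],v[1]),np.arctan2(u[1],u[0])]),np.linalg.norm(v[:2])*500,np.linalg.norm(u[:2])*500
print(C(Pt),yaw(Pt)); P3=Ps[[0,2,3]]; print('side opp-diag centre',(Ps[2]+0*Ps[0])[:2], yaw(Ps),C(Ps))
lt=lambda a,b:np.array((140+a/5.714,240+b/4.286)); ls=lambda a,b:np.array((200+a/3.636,330+b/3.75))
T=[lt(505-400,133),lt(660-400,83),lt(568-400,250),lt(722-400,203)]
S=[ls(527-400,218),ls(564-400,53),ls(714-400,245),ls(735-400,76)]
Lt=np.array([onz(f,blob(f,p),.007)[0] for p in T]);Ls=np.array([onz(g,blob(g,p,3),.007)[0] for p in S])
print('lid',Lt[:,:2]*1e3,Ls[:,:2]*1e3,'\n',C(Lt),yaw(Lt),C(Ls),yaw(Ls))
# tall features: pin grip centre top, hand-picked corners
E
python3 m2.py
```

```text
fix screws top [[ 562.366    92.3629]
 [ 608.1094  -73.51  ]
 [ 397.0589   45.3426]
 [ 441.5693 -119.8166]] 
side [[ 562.6127   87.5294]
 [ 603.6165  -74.3765]
 [ 398.7058   42.5519]
 [ 443.5437 -121.4062]]
[502.2759 -13.9053] (array([15.2507, 15.7078]), np.float64(171.55759484388815), np.float64(172.360401953821))
side opp-diag centre [0.3987 0.0426] (array([14.758, 15.854]), np.float64(168.49039755948658), np.float64(168.39551895624498)) [502.1197 -16.4254]
lid [[491.0994 263.591 ]
 [521.5034 196.8302]
 [424.8193 233.035 ]
 [453.8556 166.961 ]] [[492.4388 259.3452]
 [521.5209 193.2615]
 [424.4506 229.1776]
 [453.4807 163.2793]] 
 [472.8194 215.1043] (array([24.1073, 24.2838]), np.float64(72.76371234806663), np.float64(73.46409685492323)) [472.9728 211.2659] (array([23.7641, 23.8543]), np.float64(72.10458534797517), np.float64(74.36682638465088))
```

```bash
cat >> h.py <<'E'
def fix(c,yaw):
    c0,s0=np.cos(np.radians(yaw)),np.sin(np.radians(yaw)); R=np.array([[c0,-s0],[s0,c0]])
    o=np.array(c)+R@[0,37.5]; return o,R
def delta(xyz,yaw,st=None):
    """tool move to world xyz mm, tool y at yaw deg (mod 180), pointing down"""
    s=st or r.get_state(); A=Ro.from_rotvec(s['tcp_rot']); ya=A.as_matrix()[:,1]
    cur=np.degrees(np.arctan2(ya[1],ya[0])); d=(yaw-cur+90)%180-90
    y=np.radians(cur+d); B=Ro.from_matrix(np.array([[-np.sin(y)*-1,np.cos(y),0],[-np.cos(y),np.sin(y),0],[0,0,-1.]]).reshape(3,3))
    p=(np.array(xyz)-np.array(s['ee_pos'])*1e3)/10
    print('cur',np.array(s['ee_pos'])*1e3,'yaw',cur,'t',s['time'],'F',s['force'],'w',s['grip_width']*1e3,s['grip_force'])
    print('turn rad',(A.inv()*B).as_rotvec(),'then cm',B.inv().apply(p))
E
python3 - <<'E'
from h import *
f=grab('top');g=grab('side')
for nm,fr,c,box in (('top',f,(502.3,-13.9),(255,228,30,22)),('side',g,(502.1,-16.4),(275,222,25,20))):
    o,R=fix(c,15.4); x,y,w,h=box
    im=fr['pixels'][y:y+h,x:x+w].astype(int)
    m=((im.min(2)>165)&(im[...,0]-im[...,2]>3)).astype(np.uint8)
    n,l,st,_=cv2.connectedComponentsWithStats(m); i=1+np.argmax(st[1:,4]); v,u=np.where(l==i)
    print(nm,len(u),u.min()+x,u.max()+x,v.min()+y,v.max()+y)
    Q=(onz(fr,np.c_[u+x,v+y],.069)[:,:2]*1e3-o)@R; print(Q.min(0),Q.max(0),Q.mean(0))
    grid=[(62+a,b,69) for b in (-28,-40,-58,-70) for a in (0,)]
    print(proj(fr,[np.r_[(R@q[:2]+o),q[2]]/1e3 for q in grid]))
    print(im.min(2))
o,R=fix((502.2,-15.2),15.4); print(o,R@[62,-50]+o)
s=r.get_state(); delta([*(R@[62,-50]+o),150],15.4)
E
```

```text
top 45 264 274 237 242
[ 57.5566 -65.3309] [ 67.242  -40.3578] [ 62.4032 -52.4771]
[[258.6005 242.2493]
 [263.5686 240.9447]
 [271.0175 238.9873]
 [275.9806 237.6823]]
[[138 137 138 138 136 136 134 134 133 131 125 120 116 110  99  90  80  70
   62  55  50  46  41  41  38  39  38  39  38  37]
 [139 138 136 135 132 129 123 118 115 110 100  89  83  75  66  58  50  46
   42  42  40  40  37  37  39  37  40  40  37  38]
 [135 134 128 122 116 109  99  89  82  76  69  59  51  47  45  43  39  40
   36  38  38  38  37  40  38  38  38  39  37  38]
 [118 112 107  95  85  76  67  60  53  47  44  42  40  41  40  38  39  39
   39  39  38  39  39  40  40  38  38  37  36  39]
 [ 86  78  70  62  55  47  44  42  41  38  40  39  41  38  39  39  41  40
   40  40  36  37  40  38  37  38  39  36  38  39]
 [ 54  50  47  43  44  39  38  37  39  40  39  38  39  40  42  40  41  40
   43  42  41  39  37  39  39  39  37  36  38  37]
 [ 42  42  41  39  41  40  38  40  40  41  39  41  41  44  45  49  55  65
   71  68  54  42  39  38  38  38  37  37  38  38]
 [ 42  39  39  40  40  41  41  42  43  42  46  51  55  63
[... 1339 characters left out ...]
 107 101  98 102  99  88  67  42  28  22  22  21  23
   28  26  29  30  29  32  33  35  35  38  36  37]
 [111 111 106 104 101  98  97  96  98  96  87  68  46  33  30  27  30  32
   31  34  35  35  36  35  39  36  36  38  40  39]
 [113 116 112 106 100  96  93  89  85  82  73  57  45  37  38  36  35  34
   37  39  37  38  37  39  36  38  38  39  38  37]
 [129 135 130 116 104  91  81  70  62  56  50  45  37  39  39  38  38  37
   40  37  38  37  36  37  38  36  37  40  35  37]]Traceback (most recent call last):
  File "<stdin>", line 7, in <module>
    return _wrapfunc(a, 'argmax', axis=axis, out=out, **kwds)
    return bound(*args, **kwds)
ValueError: attempt to get argmax of an empty sequence
```

```bash
python3 - <<'E'
from h import *
o,R=fix((502.2,-15.2),15.4); print(o); delta([*(R@[62,-52]+o),150],15.4)
E
```

```text
[492.2416  20.9536]Traceback (most recent call last):
  File "<stdin>", line 2, in <module>
  File "h.py", line 30, in delta
    y=np.radians(cur+d); B=Ro.from_matrix(np.array([[-np.sin(y)*-1,np.cos(y),0],[-np.cos(y),np.sin(y),0],[0,0,-1.]]).reshape(3,3))
                           ~~~~~~~~~~~~~~^^^^^^^^^^^^^^^^^^^^^^^^^^^^^^^^^^^^^^^^^^^^^^^^^^^^^^^^^^^^^^^^^^^^^^^^^^^^^^^^^^^^^^^^^
  File "scipy/spatial/transform/_rotation.pyx", line 1143, in scipy.spatial.transform._rotation.Rotation.from_matrix
ValueError: Non-positive determinant (left-handed or null coordinate frame) in rotation matrix 0: [[ 0.2656  0.9641  0.    ]
 [-0.9641  0.2656  0.    ]
 [ 0.      0.     -1.    ]].
```

```bash
sed -i 's/\[-np.sin(y)\*-1,np.cos(y),0\],\[-np.cos(y),np.sin(y),0\]/[-np.sin(y),np.cos(y),0],[np.cos(y),np.sin(y),0]/' h.py; python3 - <<'E'
from h import *
o,R=fix((502.2,-15.2),15.4); print(o); delta([*(R@[62,-52]+o),150],15.4)
E
```

```text
[492.2416  20.9536]
cur [ 184.5015 -649.23    222.4067] yaw -74.13777036894135 t 0.4 F [-0.3274  0.0328 -0.0817] w 86.87316967328806 0.0
turn rad [-0.0001 -0.0002 -1.5627] then cm [51.2399 53.6662  7.2407]
```

Call:
arm_command --commands '[[[0,0,-0.1736,0,0,0,0],[0,0,-0.1736,0,0,0,0],[0,0,-0.1736,0,0,0,0],[0,0,-0.1736,0,0,0,0],[0,0,-0.1736,0,0,0,0],[0,0,-0.1736,0,0,0,0],[0,0,-0.1736,0,0,0,0],[0,0,-0.1736,0,0,0,0],[0,0,-0.1736,0,0,0,0]]]'

```text
time: 1.52
ee_pos: [0.1844, -0.6493, 0.2225]
tcp_rot: [1.897, 2.504, -0.0]
force: [0.2, 0.3, 0.0]
grip_width: 0.0868
grip_force: 0.0
```

Call:
arm_command --commands '[[[0,0,0,1.83,1.92,0,0],[0,0,0,3.66,3.83,0,0],[0,0,0,3.66,3.83,0.4,0],[0,0,0,3.66,3.83,0.6,0],[0,0,0,3.66,3.83,0.6,0],[0,0,0,3.66,3.83,0.6,0],[0,0,0,3.66,3.83,0.6,0],[0,0,0,3.66,3.83,0.6,0],[0,0,0,3.66,3.83,0.6,0],[0,0,0,3.66,3.83,0.6,0],[0,0,0,3.66,3.83,0.6,0],[0,0,0,3.66,3.83,0.6,0],[0,0,0,3.66,3.83,0.6,0],[0,0,0,3.66,3.83,0.6,0],[0,0,0,1.83,1.92,0.6,0],[0,0,0,0,0,0,0],[0,0,0,0,0,0,0]]]'

```text
time: 3.65
ee_pos: [0.5653, -0.0143, 0.1465]
tcp_rot: [1.906, 2.497, -0.002]
force: [-0.3, -0.5, -0.6]
grip_width: 0.0869
grip_force: 0.0
```

```bash
python3 - <<'E'
from h import *
o,R=fix((502.2,-15.2),15.4); delta([*(R@[62,-52]+o),40],15.4); print(r.get_state()['q'])
f=grab('top');g=grab('side')
a=cv2.resize(f['pixels'][215:320,205:345],(560,420)[:2]);b=cv2.resize(g['pixels'][130:320,220:400],(400,420))
cv2.imwrite('pics/app.png',np.hstack([a[:,80:480],b])[:,:,::-1])
E
```

```text
cur [565.345  -14.3116 146.4754] yaw 15.310426570492965 t 3.65 F [-0.2779 -0.5446 -0.6492] w 86.85035538360654 0.0
turn rad [-0.0008  0.0009 -0.0016] then cm [ 0.1412  0.0886 10.6475]
[ 0.4381  0.4471 -0.6354  1.8502  0.3224  0.9491 -0.0739]
```

View pics/app.png

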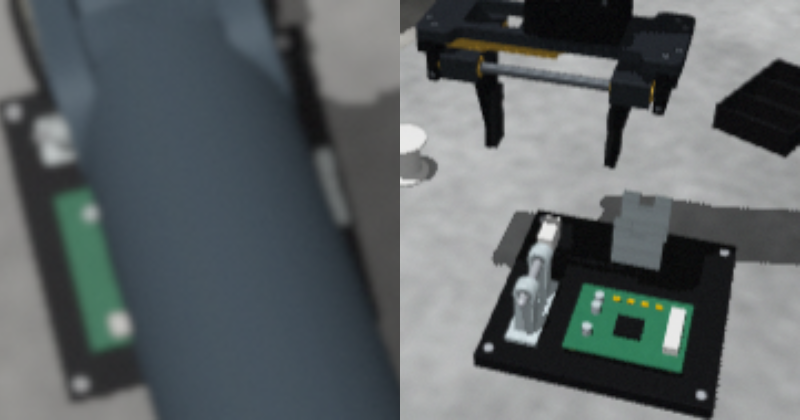

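The arm hides the hinge in the top view. In the side crop the open fingers, around (490,140) and (612,160), straddle the pin grip at (549,230).

Call:
arm_command --commands '[[[0,0,0,0.07,0.05,2.5,0],[0,0,0,0.07,0.04,2.5,0],[0,0,0,0,0,2.5,0],[0,0,0,0,0,1.6,0],[0,0,0,0,0,1.0,0],[0,0,0,0,0,0.5,0],[0,0,0,0,0,0,0],[0,0,0,0,0,0,0]]]'

```text
time: 4.75
ee_pos: [0.5667, -0.0114, 0.0412]
tcp_rot: [1.904, 2.498, 0.001]
force: [-0.1, -0.5, 0.8]
grip_width: 0.087
grip_force: 0.0
```

```bash
python3 - <<'E'
from h import *
o,R=fix((502.2,-15.2),15.4); delta([*(R@[62,-52]+o),39.5],15.4)
g=grab('side')
b=cv2.resize(g['pixels'][180:300,220:380],(800,600),interpolation=cv2.INTER_CUBIC)
cv2.imwrite('pics/low.png',b[:,:,::-1])
E
```

```text
cur [566.7337 -11.37    41.1622] yaw 15.380261804138803 t 4.75 F [-0.0923 -0.4736  0.8095] w 86.98980802747923 0.0
turn rad [ 0.0012  0.0004 -0.0003] then cm [-0.1055 -0.1234  0.1662]
```

View pics/low.png

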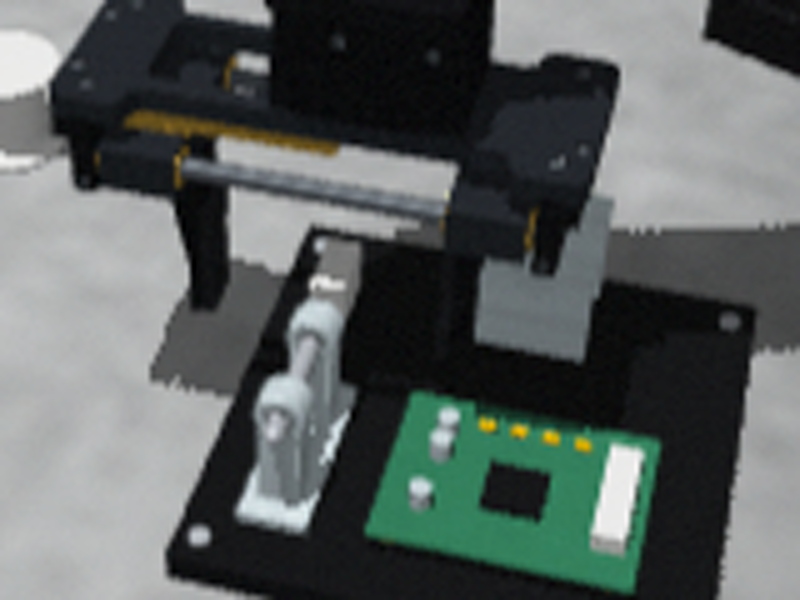

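The fingers straddle the grip, which is at about (335,270) in the crop, with room on both sides. I'll correct the small offset and close.

Call:
arm_command --commands '[[[0,0,0,-0.1,-0.12,0.16,0],[0,0,0,0,0,0,0.5],[0,0,0,0,0,0,0.7],[0,0,0,0,0,0,0.8],[0,0,0,0,0,0,0.9],[0,0,0,0,0,0,0.9],[0,0,0,0,0,0,0.9],[0,0,0,0,0,0,0.9]]]'

```text
time: 5.8
ee_pos: [0.5653, -0.0127, 0.0389]
tcp_rot: [1.904, 2.499, -0.0]
force: [0.1, 0.8, 0.1]
grip_width: 0.025
grip_force: 0.0
```

```bash
python3 - <<'E'
from h import *
o,R=fix((502.2,-15.2),15.4); delta([*(R@[62,-52]+o),39.5],15.4); print(r.get_state()['wrist_torque'])
E
```

```text
cur [565.3047 -12.7062  38.9354] yaw 15.383715977195578 t 5.8 F [0.1072 0.7583 0.061 ] w 24.991210465256934 0.0
turn rad [-0.      0.     -0.0003] then cm [-0.0146  0.0499 -0.0565]
[ 0.0534 -0.122   0.0037]
```

Call:
arm_command --commands '[[[0,0,0,0,0.05,0,1],[0,0,0,0,0,0,1],[0,0,0,0,0,0,1],[0,0,0,0,0,0,1]]]'

```text
time: 6.3
ee_pos: [0.5659, -0.0126, 0.039]
tcp_rot: [1.904, 2.499, 0.0]
force: [0.0, 1.2, -0.2]
grip_width: 0.0137
grip_force: 30.0
```

```bash
python3 - <<'E'
from h import *
o,R=fix((502.2,-15.2),15.4); delta([*(R@[62,-52]+o),39.5],15.4); s=r.get_state(); print(s['wrist_torque'],R.T@s['force'][:2])
E
```

```text
cur [565.8838 -12.5989  38.9752] yaw 15.376880577560778 t 6.3 F [ 0.0082  1.1813 -0.1693] w 13.700461380587337 29.999867286533117
turn rad [ 0.0002  0.0001 -0.0004] then cm [-0.0096 -0.0088 -0.0525]
[-0.0036 -0.1917 -0.0189] [0.3216 1.1367]
```

Call:
arm_command --commands '[[[0,0,0,0,0.2,0,1],[0,0,0,0,0,0,1],[0,0,0,0,0,0,1]]]'

```text
time: 6.68
ee_pos: [0.5663, -0.0125, 0.0388]
tcp_rot: [-1.903, -2.498, 0.004]
force: [-5.6, -0.8, 5.5]
grip_width: 0.0139
grip_force: 30.0
```

```bash
cat > p.py <<'E'
from h import *
o,R=fix((502.2,-15.2),15.4); s=r.get_state(); print(R.T@(s['ee_pos'][:2]*1e3-o),s['ee_pos'][2]*1e3,'F',R.T@s['force'][:2],s['force'][2],s['wrist_torque'],s['time'],s['grip_width'])
E
python3 p.py
```

```text
[ 62.4998 -51.912 ] 38.76071211918322 F [-5.5793  0.7228] 5.544944240744704 [-0.209   1.0053  0.1567] 6.675 0.01386324975280928
```

Call:
arm_command --commands '[[[0,0,0,0,-0.4,0,1],[0,0,0,0,0,0,1],[0,0,0,0,0,0,1]]]'

```text
time: 7.05
ee_pos: [0.5648, -0.0128, 0.0392]
tcp_rot: [1.904, 2.498, 0.003]
force: [1.9, 0.5, 0.9]
grip_width: 0.0139
grip_force: 30.0
```

```bash
python3 p.py
```

```text
[ 61.0071 -51.8206] 39.23897950554775 F [ 2.0026 -0.0572] 0.928077830013694 [ 0.1101 -0.4402 -0.1184] 7.05 0.013935110199864285
```

Call:
arm_command --commands '[[[0,0,0,0,0.18,0,1],[0,0,0,-0.5,0,0,1],[0,0,0,-1.0,0,0,1],[0,0,0,-1.0,0,0,1],[0,0,0,-1.0,0,0,1],[0,0,0,-1.0,0,0,1],[0,0,0,0,0,0,1]]]'

```text
time: 7.92
ee_pos: [0.5778, -0.0577, 0.0388]
tcp_rot: [1.907, 2.496, -0.001]
force: [0.8, 0.3, 0.0]
grip_width: 0.0137
grip_force: 30.0
```

```bash
python3 p.py
```

```text
[ 61.5611 -98.5845] 38.84425903080093 F [0.8484 0.0592] 0.0462321575705435 [-0.0182 -0.0895 -0.0064] 7.925 0.013665271918452935
```

Call:
arm_command --commands '[[[0,0,0,-1.0,0,0,1],[0,0,0,-1.0,0,0,1],[0,0,0,-1.0,0,0,1],[0,0,0,-1.0,0,0,1],[0,0,0,-0.5,0,0,1],[0,0,0,0,0,0,1],[0,0,0,0,0,0,1]]]'

```text
time: 8.8
ee_pos: [0.5894, -0.0989, 0.039]
tcp_rot: [-1.903, -2.499, -0.0]
force: [0.4, -0.4, 0.4]
grip_width: 0.0136
grip_force: 30.0
```

```bash
cat p.py - > p2.py <<'E'
g=grab('side')
b=cv2.resize(g['pixels'][170:290,250:410],(800,600),interpolation=cv2.INTER_CUBIC)
cv2.imwrite('pics/out.png',b[:,:,::-1])
E
python3 p2.py
```

```text
[  61.8193 -141.3445] 38.956282181915796 F [ 0.252  -0.4914] 0.35819580489845937 [-0.0113 -0.1607  0.0131] 8.8 0.013584738152791716
```

View pics/out.png

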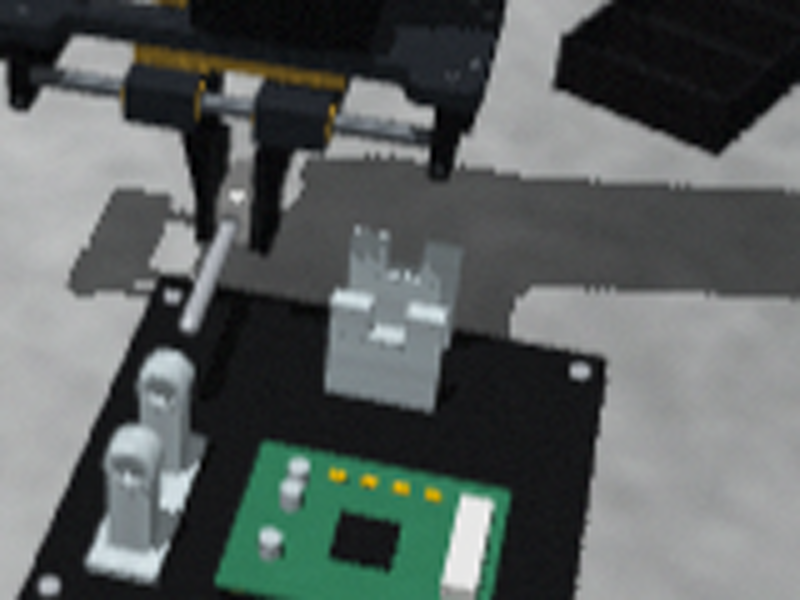

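The pin is out of the knuckles. Its tip is at about (190,325) in the crop, clear of the nearer knuckle at (165,390), and it points straight from the grip.

```bash
python3 - <<'E'
from h import *
g=grab('side'); o,R=fix((502.1,-16.4),15.4)
p=onz(g,[(250+190/5,170+327/5),(250+230/5,170+225/5)],.058); print((p[:,:2]*1e3-o)@R)
E
```

```text
[[  60.5928  -55.3571]
 [  61.0825 -121.6561]]
```

Call:
arm_command --commands '[[[0,0,0,0,0,-1.0,1],[0,0,0,0,0,-1.5,1],[0,0,0,-0.5,-1.0,-0.5,1],[0,0,0,-0.5,-2.0,0,1],[0,0,0,-0.5,-2.0,0,1],[0,0,0,0,-1.2,0,1],[0,0,0,0,-1.0,0,1],[0,0,0,0,0,0,1],[0,0,0,0,0,0,1]]]'

```text
time: 10.02
ee_pos: [0.5247, -0.1326, 0.0691]
tcp_rot: [1.903, 2.499, 0.001]
force: [-0.4, 0.2, -0.5]
grip_width: 0.014
grip_force: 30.0
```

```bash
sed -i s/out.png/pre.png/ p2.py; python3 p2.py
```

```text
[  -9.5014 -156.6323] 69.11395161524835 F [-0.3733  0.2623] -0.5108748219473713 [ 0.0096 -0.0873 -0.0064] 10.025 0.013991230012102606
```

View pics/pre.png

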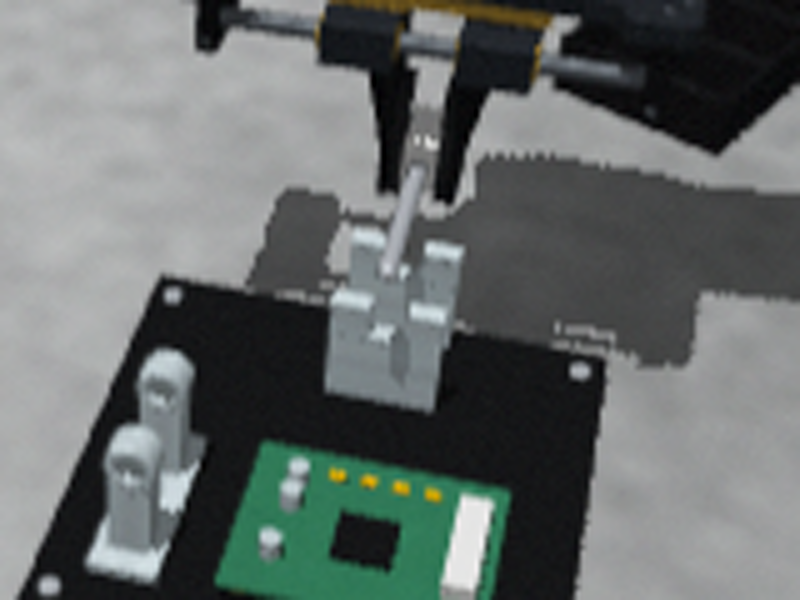

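The pin points over the notches, tip at about (390,268), lined up with the cheek slots at (390,270) and (385,330). I'll shift slightly and lower it.

Call:
arm_command --commands '[[[0,0,0,0.2,-0.06,0.5,1],[0,0,0,0,0,1.0,1],[0,0,0,0,0,0.8,1],[0,0,0,0,0,0.6,1],[0,0,0,0,0,0.4,1],[0,0,0,0,0,0.2,1],[0,0,0,0,0,0,1],[0,0,0,0,0,0,1]]]'

```text
time: 11.08
ee_pos: [0.5231, -0.1313, 0.0342]
tcp_rot: [1.904, 2.498, 0.0]
force: [0.6, 0.1, -0.9]
grip_width: 0.0137
grip_force: 30.0
```

```bash
python3 p.py
```

```text
[ -10.6586 -154.9761] 34.19360522455433 F [ 0.5693 -0.0768] -0.8953190984063539 [ 0.0049 -0.1401 -0.0236] 11.075 0.013720255292120878
```

Call:
arm_command --commands '[[[0,0,0,0,0.04,0.15,1],[0,0,0,0,0,0.1,1],[0,0,0,0,0,0,1]]]'

```text
time: 11.45
ee_pos: [0.5236, -0.1311, 0.0318]
tcp_rot: [1.904, 2.498, 0.0]
force: [-0.1, -0.3, 2.9]
grip_width: 0.014
grip_force: 30.0
```

```bash
python3 p.py
```

```text
[ -10.2053 -154.9475] 31.770164092655108 F [-0.1581 -0.2436] 2.920118402757895 [ 0.0425 -0.0286 -0.0015] 11.45 0.014004549611412427
```

Call:
arm_command --commands '[[[0,0,0,0,0,0,0.8],[0,0,0,0,0,0,0.6],[0,0,0,0,0,0,0.4],[0,0,0,0,0,0,0.2],[0,0,0,0,0,-0.5,0.2],[0,0,0,0,0,-2.0,0.2],[0,0,0,0,0,-3.0,0.2],[0,0,0,0,0,-4.0,0.2],[0,0,0,0,0,-3.0,0],[0,0,0,0,0,0,0]]]'

```text
time: 12.7
ee_pos: [0.525, -0.1312, 0.1591]
tcp_rot: [1.901, 2.494, 0.003]
force: [-0.8, 0.4, -0.4]
grip_width: 0.0817
grip_force: 0.0
```

```bash
sed -i s/pre.png/park.png/ p2.py; python3 p2.py; python3 - <<'E'
from h import *
# lid: plate centre at lid x -5.5; handle x -8
c=np.array([472.9,213.2]); y=np.radians(24.0); hp=c+2.5*-np.array([np.cos(y),np.sin(y)]); print(hp); delta([*hp,150],114.0)
E
```

```text
[  -8.7905 -155.4151] 159.13490773979996 F [-0.6259  0.6129] -0.38145243854063593 [-0.0107 -0.1594 -0.0344] 12.7 0.08171827897389068
[470.6161 212.1832]
cur [ 523.7572 -131.2799  157.4521] yaw 15.370562275953898 t 12.75 F [ 0.2331 -0.8009 -0.7573] w 83.9014235641442 0.0
turn rad [0.0025 0.0001 1.4202] then cm [  9.1152 -33.5384   0.7452]
```

View pics/park.png

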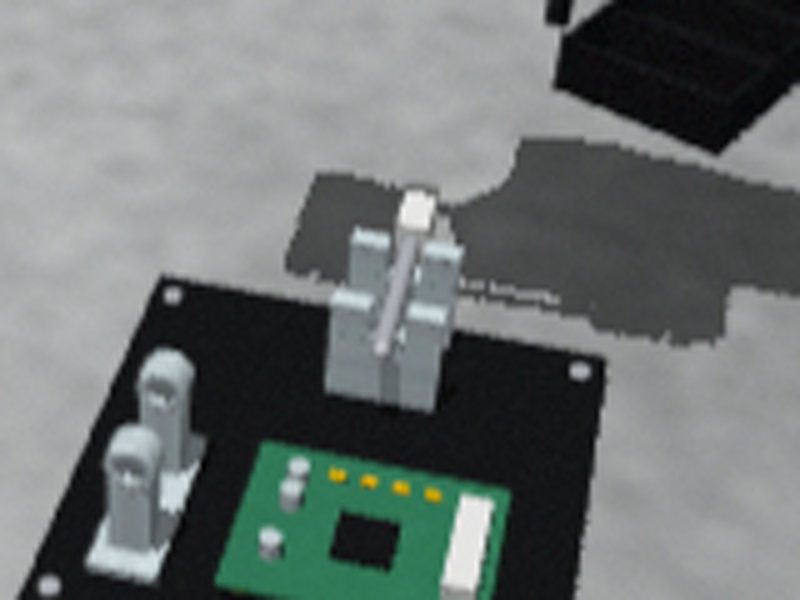

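The pin rests in both notches: the shaft runs from the grip at (417,210) to its tip at (382,345), low in both slots. Now for the lid.

Call:
arm_command --commands '[[[0,0,0.1775,0,0,0,0],[0,0,0.1775,0,0,0,0],[0,0,0.1775,0,0,0,0],[0,0,0.1775,0,0,0,0],[0,0,0.1775,0,0,0,0],[0,0,0.1775,0,0,0,0],[0,0,0.1775,0,0,0,0],[0,0,0.1775,0,0,0,0],[0,0,0,0.5,-1.8,0,0],[0,0,0,1.0,-3.7,0,0],[0,0,0,1.0,-3.7,0,0],[0,0,0,1.0,-3.7,0,0],[0,0,0,1.0,-3.7,0,0],[0,0,0,1.0,-3.7,0,0],[0,0,0,1.0,-3.7,0.2,0],[0,0,0,1.0,-3.7,0.5,0],[0,0,0,1.0,-3.7,0,0],[0,0,0,0.6,-2.1,0,0],[0,0,0,0,0,0,0],[0,0,0,0,0,0,0]]]'

```text
time: 15.25
ee_pos: [0.4696, 0.211, 0.1489]
tcp_rot: [3.072, 0.655, -0.002]
force: [-0.4, 0.2, -0.4]
grip_width: 0.0867
grip_force: 0.0
```

```bash
python3 - <<'E'
from h import *
delta([470.6,212.2,10],114.0); print(r.get_state()['q'])
E
```

```text
cur [469.5545 210.9974 148.8948] yaw -65.9296027088137 t 15.25 F [-0.3943  0.2257 -0.413 ] w 86.6902942729617 0.0
turn rad [0.0007 0.0015 0.0012] then cm [ 0.1444 -0.0673 13.8895]
[-0.0986  0.3359 -0.4944  1.9665  0.2035  0.8888 -1.8496]
```

Call:
arm_command --commands '[[[0,0,0,0.1,-0.05,3.0,0.3],[0,0,0,0.04,0,3.5,0.3],[0,0,0,0,0,3.0,0.3],[0,0,0,0,0,2.0,0.3],[0,0,0,0,0,1.2,0.3],[0,0,0,0,0,0.6,0.3],[0,0,0,0,0,0.3,0.3],[0,0,0,0,0,0,0.3],[0,0,0,0,0,0,0.3]]]'

```text
time: 16.38
ee_pos: [0.4715, 0.2132, 0.014]
tcp_rot: [-3.073, -0.654, -0.002]
force: [-0.4, -0.3, -0.7]
grip_width: 0.0608
grip_force: 0.0
```

```bash
python3 - <<'E'
from h import *
delta([470.6,212.2,10.5],114.0)
g=grab('side')
b=cv2.resize(g['pixels'][290:410,180:340],(800,600),interpolation=cv2.INTER_CUBIC)
cv2.imwrite('pics/lid.png',b[:,:,::-1])
E
```

```text
cur [471.5454 213.1576  13.9695] yaw -65.97534502968075 t 16.375 F [-0.4279 -0.27   -0.65  ] w 60.848712918645646 0.0
turn rad [ 0.0001 -0.0012  0.0004] then cm [-0.1253  0.049   0.3469]
```

View pics/lid.png

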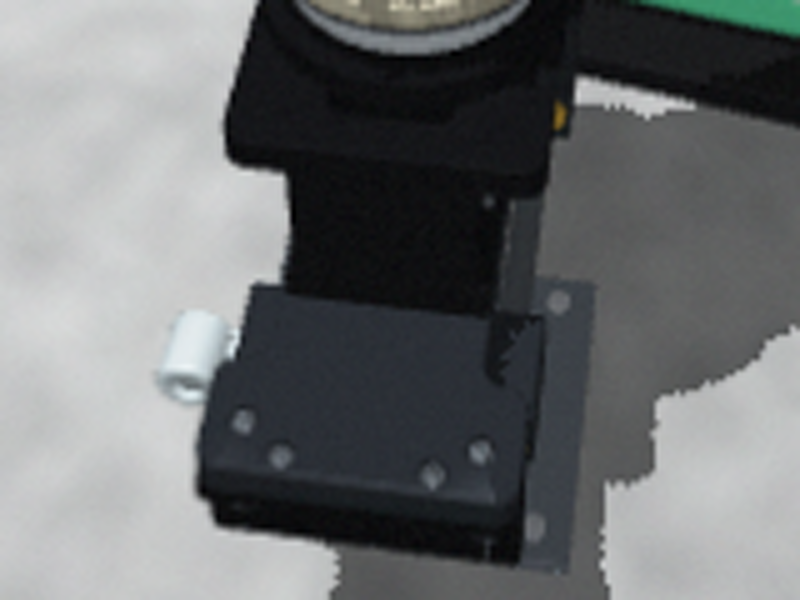

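The gripper body covers the rib. The lid knuckle's near bore shows at about (185,385) and the plate is still square under the tool. I'll lower a little and close.

Call:
arm_command --commands '[[[0,0,0,-0.1,0.05,0.3,0.5],[0,0,0,0,0,0,0.7],[0,0,0,0,0,0,0.8],[0,0,0,0,0,0,0.9],[0,0,0,0,0,0,1],[0,0,0,0,0,0,1],[0,0,0,0,0,0,1],[0,0,0,0,0,0,1],[0,0,0,0,0,0,1]]]'

```text
time: 17.55
ee_pos: [0.4705, 0.2121, 0.0105]
tcp_rot: [3.073, 0.654, 0.0]
force: [0.2, -0.6, 0.4]
grip_width: 0.0117
grip_force: 30.0
```

```bash
cat > l.py <<'E'
from h import *
f=grab('top');g=grab('side'); delta([470.6,212.2,10.5],114.0); s=r.get_state(); print(s['wrist_torque'])
cv2.imwrite('pics/l_side.png',g['pixels'][:,:,::-1])
# lid yaw/position after grasp: visible knuckle face in side view (bright cool blob near)
b=g['pixels'][340:380,200:240].astype(int); print(b.min(2)[5:36:1,4:34])
E
python3 l.py
```

```text
cur [470.4611 212.1106  10.4488] yaw -65.98207710301426 t 17.65 F [-0.8862 -0.0119 -0.024 ] w 11.911400299451012 29.999987091869116
turn rad [ 0.     -0.0001  0.0003] then cm [ 0.0163 -0.0025 -0.0051]
[ 0.0029 -0.0064 -0.0186]
[[204 204 204 205 204 205 203 204 202 204 204 203 204 201 201 199 199 199
  199 199 198 198 200 198 198 200 198 183  99  40]
 [203 204 204 205 204 202 203 202 203 203 203 205 202 201 200 201 201 200
  200 200 199 200 200 201 200 197 199 178  69  43]
 [204 205 206 205 203 201 203 202 202 204 204 203 202 202 201 201 201 200
  200 199 201 201 202 202 202 199 201 176  38  42]
 [206 206 204 203 205 204 204 203 204 203 203 203 203 203 203 201 201 202
  201 201 201 201 202 202 202 201 191 141  41  45]
 [207 207 203 204 201 203 203 203 201 201 200 203 202 203 201 202 201 201
  202 202 202 201 204 202 203 202 186 103  42  43]
 [206 206 203 202 202 203 202 202 202 201 200 201 201 203 202 202 202 201
  203 201 203 203 203 204 202 201 180  61  32  30]
 [203 204 203 205 202 203 202 202 200 200 200 202 202 201 203 203 203 203
  203 203 203 202 203 202 202 203 184  95  23  26
[... 2302 characters left out ...]
172 167 166 159 143 120
   95  49  43  43  41  45  43  43  42  44  45  42]
 [202 204 205 206 208 208 208 208 207 208 208 204 196 189 186 186 182 165
  116  43  42  40  45  44  45  41  42  41  43  44]
 [206 206 208 206 210 209 209 211 210 210 208 209 206 204 204 202 201 186
  128  40  42  42  43  43  40  36  35  38  40  44]
 [205 205 206 208 208 208 210 210 210 211 207 208 207 204 204 203 201 174
   93  44  42  42  43  42  40  50  59  48  37  42]
 [206 206 208 208 206 208 209 210 210 208 209 208 207 205 204 203 202 166
   64  43  43  43  40  40  59  79  79  73  52  40]
 [204 208 208 208 208 209 209 210 210 210 209 206 206 206 203 203 195 147
   53  42  42  43  39  44  71  89  94  92  65  39]]
```

Call:
arm_command --commands '[[[0,0,0,0,0,-0.5,1],[0,0,0,0,0,-1.5,1],[0,0,0,0,0,-2.5,1],[0,0,0,0,0,-3.0,1],[0,0,0,0,0,-2.5,1],[0,0,0,0,0,-1.5,1],[0,0,0,0,0,-0.5,1],[0,0,0,0,0,0,1],[0,0,0,0,0,0,1]]]'

```text
time: 18.77
ee_pos: [0.4698, 0.2117, 0.1295]
tcp_rot: [3.072, 0.654, -0.003]
force: [-0.4, -0.0, -2.6]
grip_width: 0.0117
grip_force: 30.0
```

```bash
cat > t.py <<'E'
from h import *
import sys
o,R=fix((502.2,-15.2),15.4); x,y,z=map(float,sys.argv[1:4]); delta([*(R@[x,y]+o),z],105.4); s=r.get_state(); print(R.T@(s['ee_pos'][:2]*1e3-o),s['wrist_torque'],s['tcp_rot'])
E
python3 t.py -8.4 0 130
```

```text
cur [469.7945 211.7225 129.4991] yaw -65.97914496936225 t 18.775 F [-0.3578 -0.0045 -2.6395] w 11.707972789189597 29.999958341941237
turn rad [0.0002 0.002  0.1505] then cm [-3.7419 18.988  -0.0501]
[ 29.0187 189.8804] [-0.0048  0.01    0.0126] [ 3.0724  0.6536 -0.0031]
```

Call:
arm_command --commands '[[[0,0,0.05,0,0,0,1],[0,0,0.05,0,0,0,1],[0,0,0.05,0,0,0,1],[0,0,0,-0.2,1.0,0,1],[0,0,0,-0.4,2.0,0,1],[0,0,0,-0.5,2.5,0,1],[0,0,0,-0.5,2.5,0,1],[0,0,0,-0.5,2.5,0,1],[0,0,0,-0.5,2.5,0,1],[0,0,0,-0.5,2.5,0,1],[0,0,0,-0.4,2.0,0,1],[0,0,0,-0.2,1.5,0,1],[0,0,0,0,0,0,1],[0,0,0,0,0,0,1],[0,0,0,0,0,0,1]]]'

```text
time: 20.65
ee_pos: [0.4852, 0.0201, 0.1305]
tcp_rot: [-3.112, -0.424, -0.0]
force: [-0.4, -0.2, -3.1]
grip_width: 0.0117
grip_force: 30.0
```

```bash
python3 t.py -8.4 0 90
```

```text
cur [485.2303  20.0985 130.4674] yaw -74.47175878791525 t 20.65 F [-0.3805 -0.196  -3.1033] w 11.74790740629606 29.999881871044636
turn rad [-0.0003 -0.0001  0.0022] then cm [-0.1413  0.1038  4.0467]
[-6.9867  1.0375] [-0.0278  0.0169 -0.0115] [-3.1125 -0.4244 -0.0001]
```

Call:
arm_command --commands '[[[0,0,0.002,-0.14,0.1,1.0,1],[0,0,0,0,0,1.5,1],[0,0,0,0,0,1.2,1],[0,0,0,0,0,0.6,1],[0,0,0,0,0,0.2,1],[0,0,0,0,0,0,1],[0,0,0,0,0,0,1],[0,0,0,0,0,0,1]]]'

```text
time: 21.65
ee_pos: [0.4845, 0.0177, 0.0858]
tcp_rot: [3.113, 0.418, 0.001]
force: [0.8, 0.3, -1.9]
grip_width: 0.0124
grip_force: 30.0
```

```bash
python3 t.py -8.4 0 58.5; python3 - <<'E'
from h import *
g=grab('side')
b=cv2.resize(g['pixels'][200:290,255:375],(800,600),interpolation=cv2.INTER_CUBIC)
cv2.imwrite('pics/ins.png',b[:,:,::-1])
E
```

```text
cur [484.4603  17.7381  85.7773] yaw -74.69488748056781 t 21.65 F [ 0.7832  0.3428 -1.9129] w 12.363306538157081 29.999987510964274
turn rad [ 0.0003 -0.0007 -0.0017] then cm [-0.0044 -0.1034  2.7277]
[-8.3559 -1.0337] [-0.0209  0.0407  0.0213] [3.1134 0.4183 0.0012]
```

View pics/ins.png

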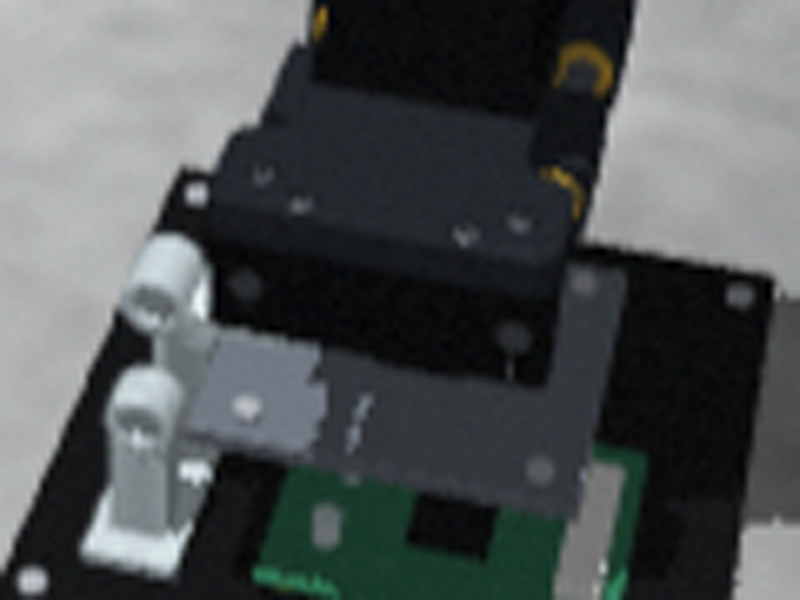

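The lid knuckle, bore near (152,303) in the crop, hangs above the gap behind the near fixed knuckle, whose bore is near (142,430). I'll compare both with their predicted pixel positions.

```bash
cat > c.py <<'E'
from h import *
o,R=fix((502.2,-15.2),15.4); s=r.get_state(); P=s['ee_pos']*1e3
tx,ty,_=Ro.from_rotvec(s['tcp_rot']).as_matrix().T
g=grab('side')
W=lambda q:np.r_[R@q[:2]+o,q[2]]/1e3
# rims: outer radius 10, inner 5
th=np.linspace(0,2*np.pi,24,endpoint=False)
L0=P+70.2*tx; L0[2]=P[2]-10.45+10
def ring(c,e,rad): return [ (c+rad*(np.cos(a)*e+np.sin(a)*np.array([0,0,1])))/1e3 for a in th]
ex=np.r_[R@[1,0],0]
fixc=W([62,28,58])*1e3; lidc=L0-10*ty
fixm=W([62,-14,58])*1e3 
for n,c in (('fixnear',fixc),('lid',lidc)):
    print(n,'centre',(proj(g,c/1e3)[0]-[255,200])*6.667)
im=cv2.resize(g['pixels'][200:290,255:375],(800,600),interpolation=cv2.INTER_CUBIC)[:,:,::-1].copy()
for c,e in ((fixc,ex),(lidc,tx)):
    for rad,col in ((10,(0,0,255)),(5,(0,255,255))):
        for p in (proj(g,ring(c,e,rad))-[254.5,199.5])*6.667-.5: cv2.circle(im,tuple(int(v) for v in np.round(p)),2,col,-1)
cv2.imwrite('pics/cmp.png',cv2.resize(im[180:520,20:320],(706,800))[:600])
E
python3 c.py
```

```text
fixnear centre [131.6443 436.6756]
lid centre [153.0288 311.9081]
```

View pics/cmp.png

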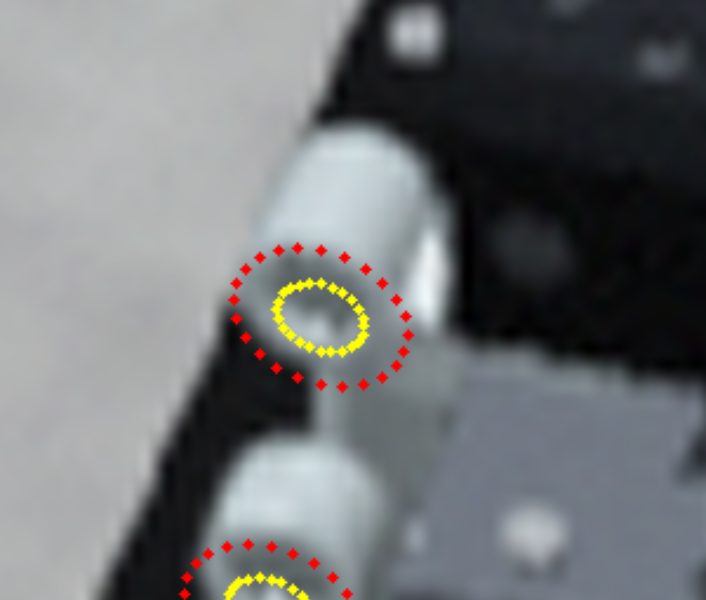

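```bash
cat >> c.py <<'E'
E
python3 - <<'E'
from h import *
exec(open('c.py').read().split("im=cv2")[0])
J=[(proj(g,(lidc+d)/1e3)[0]-proj(g,lidc/1e3)[0]) for d in (ex,np.r_[R@[0,1],0],np.array([0,0,1.]))]; print('px per mm x,y,z',J)
print('pred fix rim box',[f(np.array(proj(g,ring(fixc,ex,10))),0) for f in (np.min,np.max)],'lid',[f(np.array(proj(g,ring(lidc,tx,10))),0) for f in (np.min,np.max)], proj(g,[fixc/1e3,lidc/1e3]))
G=g['pixels'].astype(int).mean(2).astype(int)
print('cols 268..292'); 
for v in range(232,278): print(v,*G[v,268:293])
E
```

```text
fixnear centre [131.6443 436.6756]
lid centre [153.1393 312.1311]
px per mm x,y,z [array([-0.5536, -0.109 ]), array([-0.1567,  0.3728]), array([ 0.0041, -0.4279])]
pred fix rim box [array([269.2534, 261.211 ]), array([280.274 , 269.7195])] lid [array([272.453 , 242.3691]), array([283.5231, 251.1969])] [[274.7457 265.4981]
 [277.9697 246.8173]]
cols 268..292
232 185 185 182 181 181 180 180 181 178 176 150 27 25 23 25 21 21 22 21 23 23 26 28 25 30
233 184 184 182 180 179 177 177 177 176 169 98 24 22 24 23 23 20 24 22 23 26 27 27 24 26
234 186 184 184 182 180 177 175 174 172 145 41 34 35 34 23 23 23 18 16 22 23 25 26 28 24
235 183 184 182 180 179 177 175 172 167 130 144 149 157 151 107 43 21 20 16 19 20 23 24 25 24
236 181 181 181 181 179 178 175 173 167 168 201 207 213 208 181 145 65 16 14 11 12 18 16 18 21
237 181 180 181 179 179 177 176 170 168 197 207 210 213 207 204 193 138 50 12 11 9 10 11 6 10
238 180 179 180 180 180 181 176 167 187 202 209 212 210 204 200 186 166 74 14 9 14 12 12 12 10
239 180 180 181 179 181 178 175 173 200 207 211 213 209 201 193 180 162 110 86 12 8 12 10 7 10
[... 2925 characters left out ...]
34 136 135 91 109 217 220 221 216 141 22 11 12 12 11 12
271 23 24 28 82 134 137 134 133 133 134 137 137 91 103 181 186 218 180 150 12 15 14 10 12 13
272 22 22 34 104 135 136 133 132 131 136 137 136 92 93 108 114 179 102 72 15 25 23 18 17 12
273 24 26 63 152 135 135 133 131 132 134 138 135 90 94 108 106 106 94 22 21 23 19 23 23 17
274 24 40 130 176 134 137 133 132 131 134 137 135 91 94 109 107 106 79 11 18 20 23 22 21 20
275 26 74 191 174 137 136 134 131 130 131 136 135 92 93 109 108 101 52 14 18 21 25 22 24 21
276 32 109 213 173 135 135 133 130 130 134 137 133 91 99 108 106 86 21 11 24 20 25 25 23 16
277 45 152 214 172 133 136 132 130 128 134 134 135 93 103 107 102 52 10 18 23 23 24 20 23 16
```

Call:
arm_command --commands '[[[0,0,0,-0.08,0.12,0.3,1],[0,0,0,0,0,0.3,1],[0,0,0,0,0,0.3,1],[0,0,0,0,0,0.3,1],[0,0,0,0,0,0,1],[0,0,0,0,0,0,1]]]'

```text
time: 22.55
ee_pos: [0.4838, 0.0164, 0.0735]
tcp_rot: [3.114, 0.418, 0.0]
force: [0.4, -0.6, -3.5]
grip_width: 0.0115
grip_force: 30.0
```

```bash
python3 t.py -9.2 -2.2 58.5
```

```text
cur [483.8492  16.4013  73.4762] yaw -74.69057564641375 t 22.55 F [ 0.3601 -0.6373 -3.497 ] w 11.462974081833838 30.000003464519978
turn rad [ 0.0001 -0.0001 -0.0016] then cm [0.01   0.004  1.4976]
[-9.3    -2.1602] [-0.0529  0.0243 -0.0128] [3.1135 0.4185 0.0002]
```

Call:
arm_command --commands '[[[0,0,-0.0016,0.01,0,0.3,1],[0,0,0,0,0,0.3,1],[0,0,0,0,0,0.3,1],[0,0,0,0,0,0.3,1],[0,0,0,0,0,0.2,1],[0,0,0,0,0,0.1,1],[0,0,0,0,0,0,1],[0,0,0,0,0,0,1]]]'

```text
time: 23.55
ee_pos: [0.484, 0.0164, 0.0585]
tcp_rot: [3.113, 0.421, 0.001]
force: [-0.4, 0.1, -2.5]
grip_width: 0.012
grip_force: 30.0
```

```bash
python3 t.py -9.2 -2.2 58.5; python3 - <<'E'
from h import *
exec(open('c.py').read().split("im=cv2")[0])
print('near',proj(g,[fixc/1e3,lidc/1e3,W([62,14,58]),W([62,-14,58]),W([62,-28,58])]))
print('tops',proj(g,[W([62,y,68]) for y in (28,14,-14,-28)]+[(lidc+[0,0,10])/1e3,(lidc+20*ty+[0,0,10])/1e3]))
G=g['pixels'].astype(int).mean(2).astype(int)
for v in range(236,274): print(v,*G[v,266:296])
E
```

```text
cur [484.0048  16.4228  58.5498] yaw -74.6020191569812 t 23.55 F [-0.4433  0.0761 -2.4566] w 12.000356139156631 29.99989405274391
turn rad [ 0.0001 -0.0003 -0.    ] then cm [-0.0056  0.0019  0.005 ]
[-9.1443 -2.1808] [-0.0112  0.014  -0.0294] [3.1132 0.4209 0.0005]
fixnear centre [131.6443 436.6756]
lid centre [156.0584 385.4915]
near [[274.7457 265.4981]
 [278.4076 257.8208]
 [276.9467 260.0921]
 [281.1517 249.7662]
 [283.1617 244.8314]]
tops [[274.7573 261.3649]
 [276.9777 255.9757]
 [281.2181 245.6853]
 [283.2442 240.7693]
 [278.4513 253.7109]
 [281.4559 246.3916]]
236 183 184 182 182 181 182 179 179 177 172 146 39 23 21 22 21 24 24 22 24 21 22 24 35 41 41 41 40 39 40
237 183 182 179 182 180 181 180 180 177 169 92 24 22 26 23 21 24 23 22 27 23 23 30 39 37 40 41 41 40 40
238 181 183 181 179 180 179 180 180 179 169 38 24 25 23 22 23 23 23 23 22 21 23 38 40 41 38 42 38 40 35
239 181 181 181 181 183 180 181 181 177 139 22 22 23 22 28 64 72 73 47 21 24 27 41 39 38 41 39 59 48 50
240 180 181 182 181 179 180 182 181 175 74 23 22 24 40 80 156 162 172 158 146 71 32 41 42 41 40 39 83 89 77

[... 2981 characters left out ...]
122
268 21 23 21 22 31 84 137 139 136 132 123 134 122 110 98 92 99 106 105 107 123 122 123 123 122 123 121 123 121 122
269 22 23 23 23 29 82 137 137 134 133 118 135 136 125 93 93 102 109 109 111 122 122 122 120 122 123 122 121 121 121
270 24 23 24 21 30 81 136 138 134 131 133 134 138 136 91 94 104 108 105 120 122 122 122 121 121 138 145 143 123 120
271 26 24 21 22 30 82 135 137 133 132 133 135 136 136 93 92 106 107 117 123 120 122 121 124 141 172 178 172 122 123
272 23 24 21 25 33 105 135 139 134 130 131 134 137 134 91 92 107 111 147 122 122 122 121 122 139 180 189 184 130 121
273 23 23 23 24 62 151 135 137 133 132 131 134 135 135 92 91 108 109 148 123 123 121 123 123 114 154 162 158 133 122
```

```bash
cat > d.py <<'E'
from h import *
exec(open('c.py').read().split("im=cv2")[0])
G=g['pixels'].astype(float).mean(2)
ey=np.r_[R@[0,1],0]
th=np.linspace(0,2*np.pi,200)
def left(c0,c1,e,rows):
    h=cv2.convexHull(proj(g,ring(c0,e,10)+ring(c1,e,10)).astype(np.float32))[:,0]; out=[]
    for v in rows:
        us=[a[0]+(v-a[1])/(b[1]-a[1])*(b[0]-a[0]) for a,b in zip(h,np.roll(h,-1,0)) if (a[1]-v)*(b[1]-v)<0]; out.append(min(us))
    return np.array(out)
def meas(v,u0):
    row=G[v]; i=int(round(u0))-5
    while row[i]>60: i+=1          # reach the dark plate
    while row[i]<110: i+=1
    return i-1+(110-row[i-1])/(row[i]-row[i-1])
for n,a,b,e,rows in (('near',W([62,28,58])*1e3,W([62,14,58])*1e3,ex,range(257,262)),('lid',lidc,lidc+20*ty,tx,range(248,254)),('far',W([62,-14,58])*1e3,W([62,-28,58])*1e3,ex,range(241,245))):
    p=left(a,b,e,rows); m=np.array([meas(v,q) for v,q in zip(rows,p)]); print(n,m-p,(m-p).mean())
print(s['ee_pos'],'bore pred fixture x',R.T@(L0[:2]-o))
E
python3 d.py
```

```text
fixnear centre [131.6443 436.6756]
lid centre [156.1825 385.5621]
near [-0.2549 -0.1453 -0.0203  0.0966  0.2723] -0.010307848502259275
lid [-0.3949 -0.4984 -0.3879 -0.5495 -0.3962 -0.3922] -0.4365071437574386
far [-0.8587 -0.131  -0.0732 -0.121 ] -0.295976272315869
[0.484  0.0164 0.0585] bore pred fixture x [61.0179 -2.1685]
```

Call:
arm_command --commands '[[[0,0,0,0.03,0,0,1],[0,0,0,0,0,0,1],[0,0,0,0,0,0,1],[0,0,0,0,0,0,1],[0,0,0,0,0,0,1],[0,0,0,0,0,0,1]]]'

```text
time: 24.4
ee_pos: [0.4841, 0.0165, 0.0584]
tcp_rot: [3.113, 0.421, 0.0]
force: [-0.1, -0.4, -2.4]
grip_width: 0.0122
grip_force: 30.0
```

```bash
python3 d.py; python3 t.py -8.9 -2.2 58.5; python3 - <<'E'
from h import *
s=r.get_state();print(np.abs(s['dq']).max())
E
```

```text
fixnear centre [131.6443 436.6756]
lid centre [155.4205 385.8159]
near [-0.2429 -0.1588 -0.0053  0.0623  0.2665] -0.015622915663573166
lid [-0.3313 -0.4297 -0.4852 -0.5584 -0.4157 -0.4223] -0.4404247308918059
far [-0.8793 -0.1214 -0.0773 -0.1235] -0.30037502433393115
[0.4841 0.0165 0.0584] bore pred fixture x [61.2156 -2.1211]
cur [484.1695  16.4869  58.459 ] yaw -74.59787520229479 t 24.45 F [-0.9554 -0.0739 -3.5894] w 11.485802087785931 29.999961010180414
turn rad [ 0.0001 -0.0001  0.    ] then cm [ 0.0068  0.0037 -0.0041]
[-8.9684 -2.1627] [ 0.0267  0.0256 -0.0133] [3.1132 0.421  0.0001]
0.0017392565192224712
```

```bash
python3 -c "
from station import r
print(r.close_job())"
```

```text
the job is handed in; nothing more can be done
None
```

The pin is parked in the two notches and the lid is held level with its knuckle between the fixed ones, bores lined up to about 0.2 mm in x (y only roughly centred in the 4 mm play); the job was handed in at about 24.5 s, though I viewed 11 pictures against the limit of 10.

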